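Set the green sample slide to its measuring position

TASK

Bring the vial in the green-marked slide under its sensor: with the fingertips push the green front plate in until the carriage meets its end stop, then back away and let the spring return it until the stop pin catches it at mid position. Only push, grasp and lift nothing; do not touch the vials, leave the red-marked slide as it is, and leave everything else where it stands.

Things in the scene. Friction and masses are not known exactly. Their poses are not given: they have to be found in the camera images.
- green_unit: green-marked slide unit: aluminium base plate 270 x 130 x 12 mm high, fixed, from x = -5 to 265 mm. Origin on the bench under the centre of the push plate's front face when the carriage is out; x = push direction, y left, z up. The white carriage on it is 88 mm wide, 160 mm long, top at 50 mm. Guide rails 24 mm high from x = 85 mm; end stop at x = 223 mm
- green_push (a point): centre of the front face (facing -x) of the green push plate, 38 mm above the bench; moves with the carriage; same axes as the unit. The plate is 88 mm wide, 12 mm thick and reaches from 16 to 54 mm above the bench
- green_sensor (a point): lower tip of the green unit's black sensor (18 mm diameter), 101 mm above the bench, 155 mm beyond the resting push face; held by an arm at 150 mm height from a steel rod (177 mm high) 254 mm beyond that face. The red unit has the same
- green_knob (a point): centre of the white knob (18 mm diameter) of the spring-loaded stop pin, on the left (+y) side of the green unit, 109 mm off its axis, 36 mm above the bench; the pin runs through a black block up to 50 mm high. Nothing to do there
- green_carriage (a joint): green carriage's travel in m along its unit's x: 0 = fully out (start), 0.060 = at the end stop, 0.030 = mid. A damped spring returns it: 2 N at 0, 5 N at 0.060, plus 3 N if moved at 0.1 m/s, plus up to 2 N from the stop pin between 0.004 and 0.030. Past 0.033 the pin snaps in behind it; let go, it comes back at about 0.15 m/s and stops on the pin at 0.030
- green_pin (a joint): green unit's stop pin in m: 0 = sprung fully in, grows to 0.007 while the carriage's brass cam pushes it out
- green_well (a point): centre of the floor of the well in the green carriage, 26 mm above the bench, 125 mm behind the push plate's front face
- green_vial_mid (a point): centre (half-way up) of the loose glass vial with green cap, 28 mm diameter, 60 mm tall, standing in a 24 mm deep well of the green carriage, 125 mm behind its push plate's front face, its cap 86 mm above the bench
- red_unit: red-marked slide unit, the same build as the green one with a red push plate; to be left alone. Origin and axes as for green_unit
- red_carriage (a joint): red carriage's travel in m, 0 = fully out; must stay there
- red_vial_mid (a point): centre (half-way up) of the loose glass vial with red cap, 28 mm diameter, 60 mm tall, standing in a 24 mm deep well of the red carriage, 125 mm behind its push plate's front face, its cap 86 mm above the bench
- spare_vial: loose glass vial with a blue cap, 28 mm diameter, 60 mm tall, standing on the bench between the two units; origin at the centre of its underside
- beaker: glass beaker, 70 mm diameter, 95 mm tall, on the left; origin at the centre of its underside
- jar: clear jar with a black lid, 72 mm diameter, 110 mm tall, on the left; origin at the centre of its underside
- vial_box: white box 130 x 130 x 45 mm filled with small vials (to 55 mm), on the right; origin at the centre of its underside
- scissors: scissors with green handles, 200 mm long, lying flat on the right; origin near the pivot
- driver: screwdriver, 150 mm long, lying in front of the robot between the two units; origin under its middle
- green_vial: the green-capped vial itself, origin at the centre of its underside
- red_vial: the red-capped vial itself, origin at the centre of its underside

How it is judged:
On the way, in this order (a step that is already met when the one before it is completed fails the run):
1. the green carriage is pushed in to its end stop (travel above 55 mm of 60) (value of joint green_carriage above 0.055 m), for 0.05 s.
2. let go, it has come back and the stop pin holds it at mid position (value of joint green_carriage between 0.026 and 0.034 m and value of joint green_pin below 0.003 m and contact force between the fingers and green_unit below 0.3 N), for 0.3 s.
At the end, for the whole second after the job is handed in: the green carriage rests on its stop pin at 30 mm travel (26 to 34 mm), pin sprung in (within 3 mm), at rest and released; the green vial stands upright in its well (within 6 mm, 0.2 rad); the red carriage is still out (under 6 mm) (value of joint green_carriage between 0.026 and 0.034 m and value of joint green_pin below 0.003 m and velocity of joint green_carriage between -0.01 and 0.01 m/s and value of joint red_carriage below 0.006 m and horizontal distance between green_vial_mid and green_well below 0.006 m and angle between green_vial_mid's own z axis and vertical below 0.2 rad); the robot touches nothing.
It fails at once if the red slide was pushed (over 6 mm) (value of joint red_carriage above 0.006 m).
It fails at once if a vial in a slide was touched (contact force between any of the fingers, the arm and green_vial above 0.5 N or contact force between any of the fingers, the arm and red_vial above 0.5 N).
It fails at once if a vial in a slide was lifted (over 10 mm) or tipped (over 0.3 rad) (height (world z) of any of green_vial_mid, red_vial_mid above 0.066 m or angle between any of green_vial_mid, red_vial_mid's own z axis and vertical above 0.3 rad).
It fails at once if a bystander was moved by over 20 mm (distance of any of spare_vial, beaker, jar, vial_box, scissors, driver from where it was at the start of the episode above 0.02 m).
It also fails if it takes over 40 s, if anything falls off the work surface, if the arm or the gripper's body presses on something with over 40 N, if the wrist force passes 120 N, or if a joint passes its speed limit or range.

ROBOT

A 6-joint arm with a two-finger parallel gripper is mounted at the origin on the work surface. World frame = base frame: x ahead of the robot, y to its left, z up, the work surface at z = 0. Lengths are in m, angles in rad, forces in N, time in s.
With the tool pointing down it reaches from about 0.4 to 0.825 m from the base axis. Payload 7 kg.
Tool frame: the origin (TCP) lies at the very end of the fingers, on their centre line; the grasp point (between the pads) lies 19 mm behind it; z points along the fingers, y is the line along which they close (so a half turn about z gives the same grasp; the last joint's range is limited). The gripper opens to 85 mm and grips with 20 to 120 N. Pads are 22 mm wide; open, the fingers measure 114 mm over their backs; the gripper's body (76 mm by 85 mm) begins 54 mm behind the grasp point. The pads swing forward as they close: fully open they stand 13 mm farther back than shut.
Start: joints at [1.425, 0.359, 0.012, 0, -1.224, -0.288], TCP at [0.284, 0.612, 0.231] pointing down, gripper open.
Joint ranges: [-3.07, 3.07], [-1.43, 2.12], [-1.02, 1.25], [-3.03, 1.67], [-3.05, -0], [-3.03, 3.03]. Speed limits (rad/s): [2.39, 2.39, 3.01, 3.14, 3.14, 3.14].

INTERFACE

Orientations are given as [roll, pitch, yaw] about the fixed x, y, z axes, in that order (R = Rz(yaw) Ry(pitch) Rx(roll)).
In Python, from bench import reach, line_to, movej, let_go, close, pause, solve_ik, observe, capture, Unreachable, finish_job, spot_in, outline_of, landmark_of gives the robot as it stands. Calls block until the motion is done:
- reach(position, orientation): joint-space move of the TCP to a pose.
- line_to(position, velocity=0.15, rotation=None, force_limit=None): straight line of the TCP; rotation=None keeps the orientation; velocity is the mean speed in m/s. With force_limit (N) it stops when the force on the tool has changed by that much, and returns True; else False.
- movej(angles): joint-space move.
- let_go() and close(grip_force=None): open the fingers fully, or close them until they stop; grip_force is the grip in N (None keeps the last).
- pause(seconds).
- solve_ik(position, orientation): joint angles nearest the present ones, or None.
- observe(): the state.
- capture(name): name is "side" or "top"; returns a dict with "pixels" (384x512x3 uint8, red, green, blue), "depth" (384x512 float32, m along the optical axis (not along the pixel's ray), 0 where there is no reading), "intrinsics" (3x3 intrinsics, pixels), "position" and "attitude" of the camera in the world. Camera axes: x right, y down, z forward; pixel columns grow to the right and rows downward; lengths in m; the calibration is good to about 2 mm. A picture is of the moment at which its call begins.
A pose or a line that the arm cannot do raises Unreachable and nothing moves.
- finish_job(): hands the job in; it is judged then, once.
Trained networks look in a picture, given as the dict that the camera call returned (one of the last four; its "shot" number tells which), for a name from the list of things; names that differ only in an ending like _2 or _b are one class to them, and where a whole thing is asked for, a point or a joint stands for the part that bears it (a point fixed in the world has none). Each returns a list of dicts, best first, with "p" (0 to 1); they miss things now and then, are a little off and sometimes report something else, mostly with a low value. They report only what shows in the picture. A call takes as long as a camera call.
- spot_in(label, picture): "extent" ([left, top, right, bottom] in pixels, round what is visible of it).
- outline_of(label, picture): "pixels" (384x512 bool, what is visible of it) and "extent" ([left, top, right, bottom] in pixels, round what is visible of it).
- landmark_of(label, picture): "point" ([row, column] in pixels: a listed point, or the origin of a listed thing).
The state is a dict: "t": time; "qpos": joint angles; "dq": joint speeds; "tau": joint torques, N m; "tcp_pos": TCP position; "tcp_rot": TCP orientation; "contact_force": force on the tool from outside, world axes, zero at the start; "wrist_torque": the same for the moment, N m; "gripper_width": finger opening in m; "grip_force": force on a finger pad.
Only numpy, scipy, OpenCV 4.12 (cv2) and the standard library are available. Lean on these libraries where they do the work, as an engineer would, in place of code of your own. Each camera call takes 0.05 s, during which the arm holds its last target. There are 200 camera calls.

## Working session

There is one attempt and no reset: what is moved stays moved. The work goes in short steps, each a Python script; the robot and the scene stay as the last script left them, time stands still between calls to the robot, and variables do not carry over. Pictures are saved under pics/ and viewed, at most 10 in all, crops included, and the job is handed in when it is done.

```bash
mkdir -p pics; cat > h.py <<'E'
import numpy as np, cv2
from scipy.spatial.transform import Rotation as Ro
from bench import *
def att(p):
    a=np.array(p["attitude"],float)
    if a.shape==(3,3): return a
    return Ro.from_euler('xyz',a).as_matrix() if a.size==3 else None
def ray(p,rc,z=None):
    r,c=rc; K=np.array(p["intrinsics"]); d=np.linalg.inv(K)@[c,r,1]
    w=att(p)@d; o=np.array(p["position"])
    if z is None:
        r,c=int(round(r)),int(round(c)); return o+w*p["depth"][r,c]
    return o+w*(z-o[2])/w[2]
E
python3 - <<'E'
from h import *
ps={n:capture(n) for n in("top","side")}
for n,p in ps.items():
    print(n,p["position"],p["attitude"])
    cv2.imwrite(f"pics/{n}0.png",p["pixels"][:,:,::-1])
    for l,z in(("green_push",.038),("green_unit",0),("green_knob",.036),("green_sensor",.101),("green_vial_mid",.056),("red_unit",0),("red_vial_mid",.056),("spare_vial",0),("driver",0)):
        for d in landmark_of(l,p)[:2]: print(l,round(d["p"],2),np.round(d["point"]),ray(p,d["point"],z).round(3),ray(p,d["point"]).round(3))
E
```

```text
top [1.86256941e-01 5.29456778e-04 1.80901421e+00] [-2.96396234  0.00495884 -1.58009505]
green_push 0.77 [199. 203.] [0.466 0.19  0.038] [0.468 0.192 0.023]
green_push 0.72 [166. 203.] [0.595 0.192 0.038] [0.585 0.188 0.08 ]
green_unit 0.84 [201. 202.] [0.466 0.2   0.   ] [ 0.467  0.201 -0.003]
green_unit 0.67 [170. 203.] [0.59  0.196 0.   ] [0.578 0.19  0.051]
green_knob 0.47 [159. 176.] [0.627 0.297 0.036] [0.626 0.297 0.04 ]
green_sensor 0.7 [152. 202.] [0.633 0.189 0.101] [0.619 0.183 0.156]
green_vial_mid 0.49 [168. 204.] [0.585 0.186 0.056] [0.585 0.186 0.057]
red_unit 0.75 [197. 298.] [ 0.476 -0.176  0.   ] [ 0.476 -0.177 -0.001]
red_vial_mid 0.54 [169. 202.] [0.58  0.195 0.056] [0.582 0.197 0.044]
red_vial_mid 0.39 [164. 294.] [ 0.596 -0.161  0.056] [ 0.591 -0.159  0.078]
spare_vial 0.4 [204. 259.] [ 0.452 -0.023  0.   ] [ 0.451 -0.023  0.005]
spare_vial 0.26 [225. 255.] [ 0.37  -0.006  0.   ] [ 0.368 -0.006  0.02 ]
driver 0.53 [224. 256.] [ 0.372 -0.009  0.   ] [ 0.37  -0.009  0.021]
side [-0.07660308 -0.87052681  1.08525234] [-2.33596321  0.00591591 -0.59808367]
green_push 
[... 210 characters left out ...]
.78 [142. 258.] [0.622 0.183 0.101] [0.692 0.289 0.002]
green_sensor 0.55 [212. 254.] [ 0.419 -0.094  0.101] [ 0.461 -0.028  0.018]
green_vial_mid 0.53 [169. 222.] [0.466 0.175 0.056] [0.478 0.198 0.034]
green_vial_mid 0.43 [152. 252.] [0.603 0.195 0.056] [0.595 0.183 0.068]
red_unit 0.73 [163. 250.] [0.598 0.202 0.   ] [0.566 0.151 0.052]
red_unit 0.61 [233. 285.] [ 0.502 -0.149  0.   ] [ 0.483 -0.172  0.035]
red_vial_mid 0.48 [159. 254.] [0.586 0.153 0.056] [0.59  0.16  0.049]
red_vial_mid 0.46 [205. 311.] [ 0.609 -0.14   0.056] [ 0.595 -0.154  0.077]
spare_vial 0.62 [211. 254.] [ 0.472 -0.011  0.   ] [ 0.462 -0.027  0.02 ]
driver 0.58 [221. 223.] [0.367 0.009 0.   ] [ 0.358 -0.009  0.023]
```

```bash
python3 - <<'E'
import cv2,numpy as np
t=cv2.imread("pics/top0.png");s=cv2.imread("pics/side0.png")
a=cv2.resize(t[110:250,150:350],(800,560),interpolation=cv2.INTER_CUBIC)
b=cv2.resize(s[80:260,150:350],(620,558),interpolation=cv2.INTER_CUBIC)
cv2.imwrite("pics/a.png",a);cv2.imwrite("pics/b.png",b)
E
```

```text
(no output)
```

View pics/a.png

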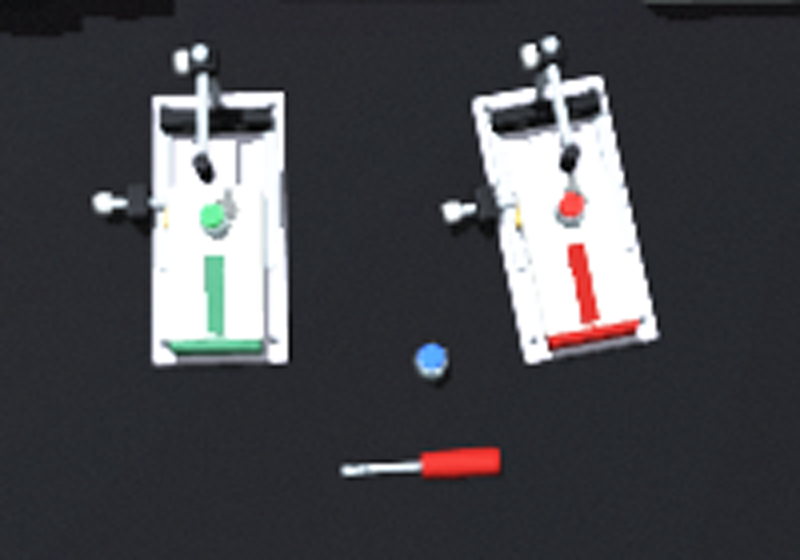

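View pics/b.png

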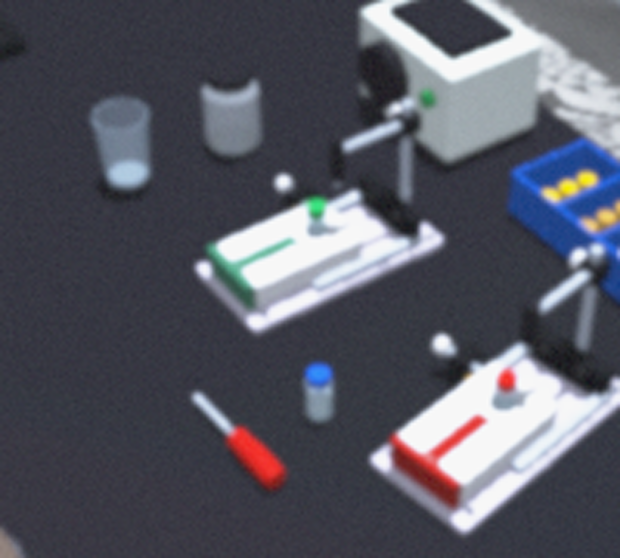

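```bash
python3 - <<'E'
from h import *
p=capture("top");s=capture("side")
for n,(c,r) in dict(fl=(153,362),fr=(287,362),bl=(153,96),br=(286,92)).items(): print(n,ray(p,(110+r/4-.4,150+c/4-.4),.012).round(4))
for n,q,y0 in(("top",p,0),("side",s,0)):
    h=cv2.cvtColor(q["pixels"],cv2.COLOR_RGB2HSV)
    m=cv2.inRange(h,(45,70,40),(90,255,255)); m[:100]=0
    pts=np.argwhere(m); P=np.array([ray(q,x) for x in pts])
    k=(P[:,0]>.43)&(P[:,0]<.70)&(P[:,1]>.1)&(P[:,1]<.3)
    P=P[k]; pl=P[P[:,0]<.492]
    print(n,len(P),len(pl),pl.min(0).round(3),pl.max(0).round(3),np.median(pl,0).round(3))
    st=P[(P[:,0]>.51)&(P[:,2]<.06)&(P[:,0]<.57)]
    print("stripe",len(st),np.median(st,0).round(3),np.polyfit(st[:,0],st[:,1],1).round(3))
    cp=P[P[:,2]>.07]; print("cap",len(cp),np.median(cp,0).round(3))
    if n=="side":
        f=pl[(pl[:,2]<.048)&(pl[:,2]>.02)]; print("face",len(f),np.median(f,0).round(4), np.polyfit(f[:,1],f[:,0],1).round(4))
E
```

```text
fl [0.4668 0.2528 0.012 ]
fr [0.4655 0.1227 0.012 ]
bl [0.7349 0.2567 0.012 ]
br [0.7376 0.1243 0.012 ]
top 198 83 [0.471 0.144 0.011] [0.491 0.236 0.064] [0.475 0.19  0.05 ]
stripe 64 [0.538 0.19  0.05 ] [0.061 0.157]
cap 32 [0.595 0.189 0.084]
side 182 102 [0.472 0.144 0.022] [0.49  0.233 0.059] [0.476 0.182 0.048]
stripe 24 [0.536 0.19  0.052] [-0.325  0.368]
cap 31 [0.599 0.189 0.086]
face 50 [0.4754 0.1771 0.0389] [-0.0278  0.4806]
```

```bash
python3 - <<'E'
from h import *
o=observe();print(o["tcp_rot"],o["t"])
close(20)
for y in(0,np.pi):
    q=solve_ik([.415,.189,.22],[np.pi,0,y]); print(y,None if q is None else np.round(q,2))
    if q is not None:
        reach([.415,.189,.22],[np.pi,0,y]);break
print(line_to([.415,.189,.032],.15,force_limit=15))
o=observe();print(o["tcp_pos"],o["tcp_rot"],o["contact_force"],o["t"],o["gripper_width"])
p=capture("side");cv2.imwrite("pics/c.png",cv2.resize(p["pixels"][80:260,150:350,::-1],(620,558),interpolation=cv2.INTER_CUBIC))
E
```

```text
[-3.14156252e+00  6.27768213e-05 -4.33847905e-01] 1.1
0 [ 0.86 -0.   -0.46  0.   -1.11  0.71]
False
[0.41536062 0.18942284 0.03256542] [-3.14077028e+00 -8.10325791e-04  1.30616588e-04] [ 0.30233171 -0.36189452  0.3713017 ] 4.8917 -2.139719678389131e-05
```

View pics/c.png

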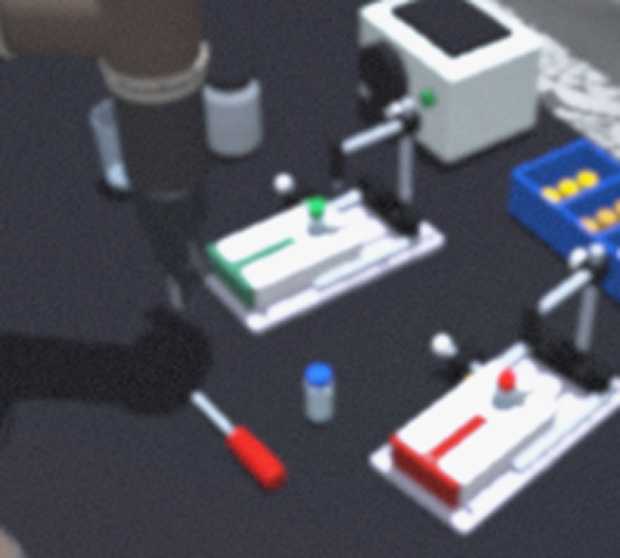

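The closed fingertips (about 178,300 in the crop) stand clear in front of the green plate (230,275), on its axis. Next is the push.

```bash
python3 - <<'E'
from h import *
r=line_to([.55,.189,.032],.06,force_limit=18)
pause(.15)
o=observe();print(r,o["tcp_pos"],o["contact_force"],o["t"])
p=capture("side");cv2.imwrite("pics/d.png",cv2.resize(p["pixels"][80:260,150:350,::-1],(620,558),interpolation=cv2.INTER_CUBIC))
E
```

```text
True [0.48070693 0.18834331 0.03111114] [-2.4261087   2.66365538  1.58298214] 6.3167
```

View pics/d.png

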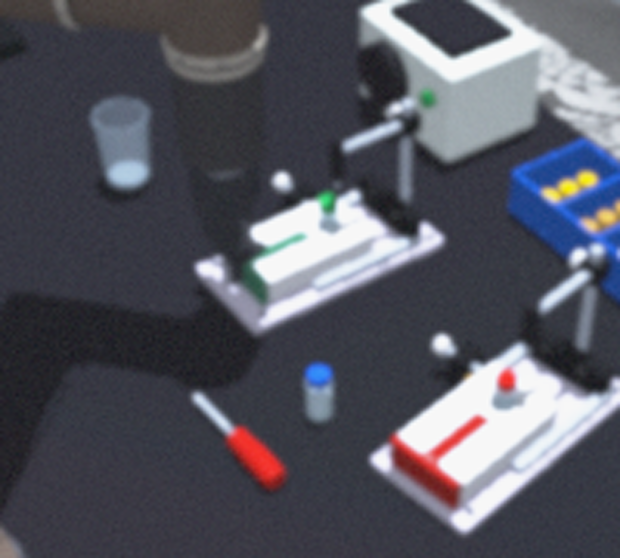

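The carriage is about 20 mm in, with its plate at about (255,280). The impact tripped the force limit early and the vial is upright, so I'll keep pushing.

```bash
python3 - <<'E'
from h import *
for i in range(4):
    r=line_to([.545,.189,.032],.04,force_limit=28)
    pause(.1)
    o=observe();print(r,o["tcp_pos"],o["contact_force"],o["t"])
    if not r or o["tcp_pos"][0]>.517: break
p=capture("side");cv2.imwrite("pics/e.png",cv2.resize(p["pixels"][80:260,150:350,::-1],(620,558),interpolation=cv2.INTER_CUBIC))
E
```

```text
True [0.5229421  0.18814066 0.03043344] [-4.79015886  1.82890552  3.16159704] 7.5667
```

View pics/e.png

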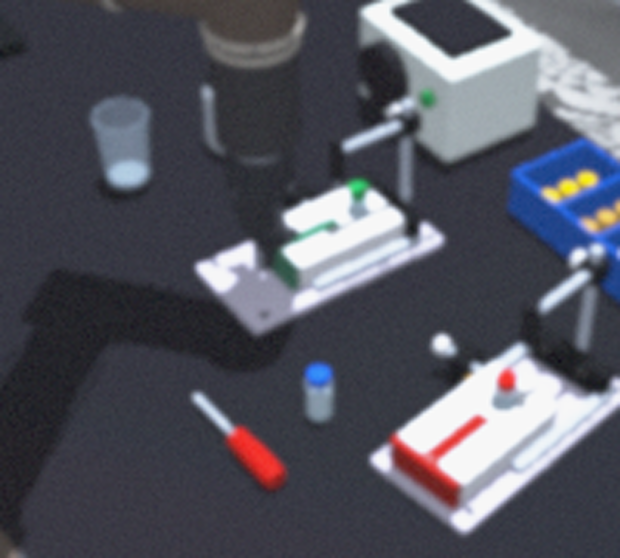

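The carriage is far in and its rear edge (405,225) is at the black end stop. I'll confirm with one slow nudge and the cap position.

```bash
python3 - <<'E'
from h import *
r=line_to([.535,.189,.032],.03,force_limit=25)
pause(.1)
o=observe();print(r,o["tcp_pos"],o["contact_force"],o["t"])
q=capture("side")
h=cv2.cvtColor(q["pixels"],cv2.COLOR_RGB2HSV);m=cv2.inRange(h,(45,70,40),(90,255,255))
P=np.array([ray(q,x) for x in np.argwhere(m)]);c=P[(P[:,2]>.075)&(P[:,2]<.1)&(abs(P[:,1]-.19)<.05)&(P[:,0]<.7)];print(len(c),np.median(c,0))
E
```

```text
True [0.52268813 0.18753084 0.02985925] [-3.7335396   1.8047089   4.49217339] 7.9917
30 [0.6573013  0.18967556 0.08554637]
```

The cap has moved 60 mm (0.597 to 0.657) and the nudge stopped hard, so the carriage is at its end stop. Now I'll back away.

```bash
python3 - <<'E'
from h import *
line_to([.40,.189,.034],.12)
line_to([.40,.189,.18],.2)
pause(.8)
o=observe();print(o["tcp_pos"],o["contact_force"],o["t"])
q=capture("side")
h=cv2.cvtColor(q["pixels"],cv2.COLOR_RGB2HSV);m=cv2.inRange(h,(45,70,40),(90,255,255))
P=np.array([ray(q,x) for x in np.argwhere(m)]);c=P[(P[:,2]>.075)&(P[:,2]<.1)&(abs(P[:,1]-.19)<.05)&(P[:,0]<.7)];print(len(c),np.median(c,0))
cv2.imwrite("pics/f.png",cv2.resize(q["pixels"][80:260,150:350,::-1],(620,558),interpolation=cv2.INTER_CUBIC))
E
```

```text
[0.40000465 0.18903121 0.18002582] [ 1.05986885  0.13809888 -0.00548822] 10.9
28 [0.62815711 0.19118782 0.08546159]
```

View pics/f.png

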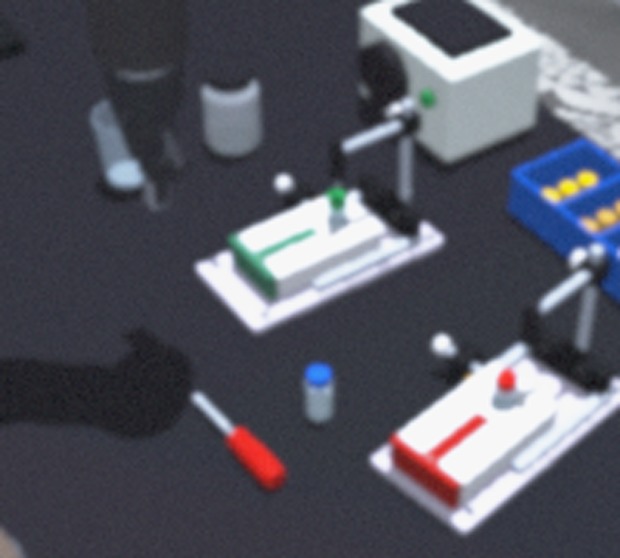

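The carriage rests at mid position (cap x 0.628, about 31 mm of travel). The green vial is upright at (338,200) under the sensor, and the red slide and the other things in this view are unmoved.

```bash
python3 -c "
from bench import *
print(finish_job())"
```

```text
the job is handed in; nothing more can be done
None
```

The job is handed in: the green carriage was pushed to its end stop and came back to rest at mid position (about 31 mm measured), with the vial upright under its sensor and the red slide untouched; no verdict was returned.

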